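# Lay the spice jar in its cradle

### The job

One spice jar is lying loose on the pantry counter. Pick it up and lay it lengthwise in the empty wooden cradle, centred along it, keeping hold until it rests in both V notches and only then letting go; do not drop it in. Leave the two jars already in their cradles where they are.

Things in the scene. Friction and masses are not known exactly. Their poses are not given: they have to be found in the camera images.
- jar: The loose spice jar: closed round cylinder, brown with paper label and black cap of the same diameter; 46 mm diameter, 116 mm long, about 0.16 kg, lying on its side on the counter. Origin on its axis at mid-length (23 mm above the counter). x: its long axis, cap at +x; y and z turn as it rolls. It may be laid in either way round.
- cradle_empty: The empty cradle, fixed: wooden base 92 (x) x 60 x 8 mm with two upright 90 degree V saddles, 10 mm thick, at x = -36 and +36 mm; fingers fit between. V bottom 14 mm, tips 44 mm up, 71 mm wide. Origin: centre of the underside, on the counter; x along the groove. A seated jar has its axis 46.5 mm above it. Two filled cradles, alike, stand near, 105 mm or more between centres.
- jar_b: Another spice jar of the same make (46 mm diameter, 116 mm long), already lying in one of the two other cradles along the cradle's x; origin on its axis at mid-length. To be left where it is.
- jar_c: Another spice jar of the same make (46 mm diameter, 116 mm long), already lying in one of the two other cradles along the cradle's x; origin on its axis at mid-length. To be left where it is.
There are look-alikes about, which are no part of the job. What is shaped like the jar but turquoise is not meant. What is shaped like the cradle_empty but blue is not meant.

How it is judged:
By the outcome, as a careful person would: the job done as asked, in the order asked, and still so for the second after the job is handed in, with the robot touching nothing.
It also fails if it takes over 38 s, if anything falls off the work surface, if the arm or the gripper's body presses on something with over 40 N, if the wrist force passes 120 N, or if a joint passes its speed limit or range.

### The arm

A 6-joint arm with a two-finger parallel gripper is mounted at the origin on the work surface. World frame = base frame: x ahead of the robot, y to its left, z up, the work surface at z = 0. Lengths are in m, angles in rad, forces in N, time in s.
With the tool pointing down it reaches from about 0.425 to 0.95 m from the base axis. Payload 3.5 kg.
Tool frame: the origin (TCP) lies at the very end of the fingers, on their centre line; the grasp point (between the pads) lies 19 mm behind it; z points along the fingers, y is the line along which they close (so a half turn about z gives the same grasp; the last joint's range is limited). The gripper opens to 85 mm and grips with 20 to 120 N. Pads are 22 mm wide; open, the fingers measure 114 mm over their backs; the gripper's body (76 mm by 85 mm) begins 54 mm behind the grasp point. The pads swing forward as they close: fully open they stand 13 mm farther back than shut.
Start: joints at [1.014, 0.286, 1.577, -0, 1.279, -0.15], TCP at [0.267, 0.62, 0.231] pointing down, gripper open.
Joint ranges: [-2.77, 2.77], [-0.9, 2.22], [0.21, 2.48], [-1.53, 4.67], [0.24, 2.81], [-2.84, 2.84]. Speed limits (rad/s): [2.79, 2.79, 3.14, 3.14, 3.14, 3.14].

### API

Orientations are given as a unit quaternion [x, y, z, w].
In Python, from plant import ctrl gives the robot as it stands.
- The arm moves only by the tool carry_out, never from a script. Its argument "deltas" is one flat list of numbers, 6 for each row, row after row: the shift along the tool's x, y, z in m, then the turn, a rotation vector about the tool's x, y, z in rad. A call has 1 to 5 rows; each row is the pose to reach, as a shift and turn from the pose commanded when the call began, along the tool's axes at that moment; what a row does not reach only later rows make up. A row lasts 1/8 s, in which the tool goes at most 62.5 mm and 10.7 degrees, less where a joint would pass 70% of its speed; a pose out of reach is approached as far as the arm can. A call with a gripper value outside its range is refused whole. "grip" is the opening in per cent of the stroke, from 0 (shut) to 100 (fully open), set as the call begins (left out, the last holds). The fingers move at their own pace and stop on an object; "grip_force" is the grip in N (left out, the last holds). Time passes only in rows, so rows that repeat a pose let the fingers close. It gives the time, the measured TCP pose, the force, the opening and the grip force at its end, in the units of the state.
- ctrl.get_state(): the state, without advancing time (a new reading comes with each control period).
- ctrl.read_camera(name): name is "scene" or "top" or "wrist"; returns (picture, depth): 420x560x3 uint8, red, green, blue; 420x560 float32, m along the optical axis (not along the pixel's ray), 0 where there is no reading.
- ctrl.camera_model(name): a dict with "intrinsics" (3x3 intrinsics, pixels), "k1" (the pictures are not rectified: a ray, as slopes to the right and down, at radius r is drawn at 1 + k1 r^2 times it, then the intrinsics apply), "extrinsics" (4x4, takes a point from world to camera coordinates); the wrist camera has in their place "hand_eye" (4x4, takes a point from camera to tool coordinates, whose origin is the TCP and whose axes are the flange's). Camera axes: x right, y down, z forward; pixel columns grow to the right and rows downward; lengths in m; the calibration is good to about 2 mm. A picture is of the moment at which its call begins: read the wrist's pose just before it. camera_model takes no time and is no camera call.
- ctrl.sign_off(): hands the job in; it is judged then, once.
Trained networks look in the newest picture that a camera, given by its name, has taken for a name from the list of things; names that differ only in an ending like _2 or _b are one class to them, and where a whole thing is asked for, a point or a joint stands for the part that bears it (a point fixed in the world has none). Each returns a list of dicts, best first, with "score" (0 to 1); they miss things now and then, are a little off and sometimes report something else, mostly with a low value. They report only what shows in the picture. A call takes as long as a camera call. They do not tell look-alikes from the thing itself.
- ctrl.find_in(camera, query): "uv" ([column, row] in pixels, amid what is visible of it).
The state is a dict: "time": time; "qpos": joint angles; "dq": joint speeds; "joint_efforts": joint torques, N m; "eef_pos": TCP position; "tcp_rot": TCP orientation; "contact_force": force on the tool from outside, world axes, zero at the start; "wrist_torque": the same for the moment, N m; "opening": opening from 0.0 (shut) to 1.0 (fully open); "finger_force": force on a finger pad.
Only numpy, scipy, OpenCV 4.12 (cv2) and the standard library are available. Lean on these libraries where they do the work, as an engineer would, in place of code of your own. Each camera call takes 0.05 s, during which the arm holds its last target. There are 200 camera calls.

## Working session

There is one attempt and no reset: what is moved stays moved. The work goes in short steps, Python scripts to look and compute and a tool call to move; the robot and the scene stay as the last step left them, time stands still between calls to the robot, and variables do not carry over. Pictures are saved under pics/ and viewed, at most 10 in all, crops included, and the job is handed in when it is done.

Besides the shell and the picture viewer there is one more tool, called after ">>>" by a JSON object that holds its "name" and its "arguments", one argument or row to a line. carry_out: Moves the arm, as the interface text tells. Its arguments: {"type":"object","properties":{"deltas":{"type":"array"},"grip":{"type":"number"},"grip_force":{"type":"number"}},"required":["deltas"]}

```bash
mkdir -p pics; cat > h.py <<'E'
import numpy as np, cv2
from scipy.spatial.transform import Rotation as R
from plant import ctrl
def T_wc(name,st=None):
    m=ctrl.camera_model(name)
    if 'extrinsics' in m: return np.linalg.inv(np.array(m['extrinsics']))
    T=np.eye(4);T[:3,:3]=R.from_quat(st['tcp_rot']).as_matrix();T[:3,3]=st['eef_pos']
    return T@np.array(m['hand_eye'])
def rays(name,uv):
    m=ctrl.camera_model(name);K=np.array(m['intrinsics'])
    uv=np.asarray(uv,float).reshape(-1,2)
    d=cv2.undistortPoints(uv[:,None],K,np.array([m['k1'],0,0,0.]))[:,0]
    return np.c_[d,np.ones(len(d))]
def cloud(name,depth,uv,st=None):
    uv=np.asarray(uv,int).reshape(-1,2);z=depth[uv[:,1],uv[:,0]]
    T=T_wc(name,st);return (rays(name,uv)*z[:,None])@T[:3,:3].T+T[:3,3]
def save(n,im): cv2.imwrite(f'pics/{n}.png',cv2.cvtColor(im,cv2.COLOR_RGB2BGR))
def snap(name):
    st=ctrl.get_state();im,d=ctrl.read_camera(name);np.savez(f'{name}.npz',im=im,d=d);return st,im,d
E
python3 - <<'E'
from h import *
for c in ['top','scene']:
    st,im,d=snap(c);save(c+'0',im)
    for q in ['jar','cradle_empty']:
        for r in ctrl.find_in(c,q):
            u=np.round(r['uv']).astype(int);print(c,q,u,round(r['score'],2),cloud(c,d,[u]).round(3))
print(ctrl.get_state())
E
```

```text
top jar [169 229] 0.95 [[0.514 0.192 0.044]]
top jar [253 271] 0.83 [[0.439 0.036 0.047]]
top jar [205 150] 0.79 [[0.657 0.128 0.068]]
top jar [172 322] 0.72 [[0.347 0.178 0.043]]
top jar [270 158] 0.71 [[0.642 0.008 0.069]]
top cradle_empty [382 109] 0.64 [[ 0.765 -0.212  0.01 ]]
scene jar [361 228] 0.97 [[0.675 0.12  0.063]]
scene jar [365 176] 0.77 [[0.537 0.188 0.047]]
scene jar [292 165] 0.75 [[0.453 0.036 0.042]]
scene jar [334 122] 0.67 [[0.358 0.177 0.049]]
scene jar [309 236] 0.65 [[0.666 0.005 0.072]]
scene cradle_empty [222 320] 0.81 [[ 0.766 -0.213  0.004]]
scene cradle_empty [240 258] 0.79 [[ 0.64  -0.142  0.009]]
{'time': 0.3, 'qpos': array([ 1.01398515e+00,  2.86600939e-01,  1.57720556e+00, -6.26288346e-06,
        1.27859491e+00, -1.49989067e-01]), 'dq': array([ 0.00056479, -0.00234704, -0.0023868 ,  0.00049547,  0.00084569,
        0.00086853]), 'joint_efforts': array([ 5.93623408e-04, -4.05351913e+01, -2.92291743e+01, -1.47589258e-04,
        3.27589922e-03,  1.66535958e-06]), 'eef_pos': array([0.26693569, 0.61972269, 0.23084997]), 'tcp_rot': array([ 2.02010330e-01,  9.79383307e-01, -3.80427060e-04, -1.37138557e-04]), 'contact_force': array([-0.12006596,  0.13497188, -0.71892537]), 'wrist_torque': array([-0.01061186,  0.02523893,  0.02246099]), 'finger_force': 0.0, 'opening': 0.99840181497921}
```

View pics/top0.png

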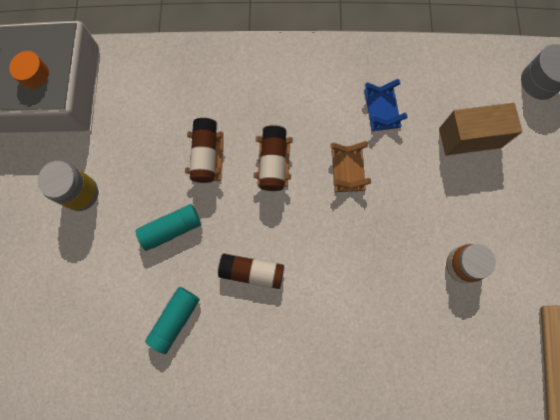

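View pics/scene0.png

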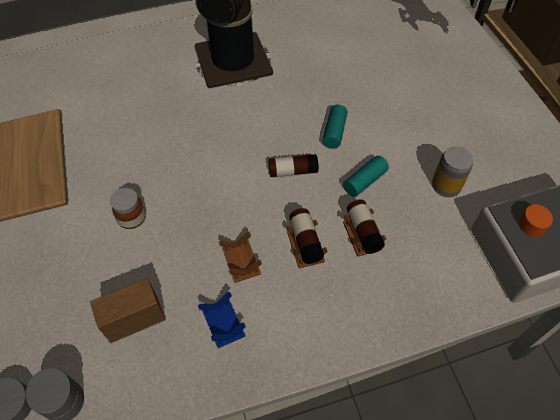

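Top view: the loose brown jar is at (251,271), cap left. It could be confused with the turquoise jars at (168,228) and (172,320), or the cradled jars at (204,150) and (272,158). The empty wooden cradle is at (350,167), and the blue look-alike is at (383,107). I choose the jar at (251,271) and the cradle at (350,167); in the scene view these are at (293,165) and (240,257).

```bash
cat >> h.py <<'E'
def region(name,im,d,c,rad,zmin,zmax,st=None):
    v,u=np.mgrid[0:420,0:560];uv=np.c_[u.ravel(),v.ravel()];uv=uv[d.ravel()>0]
    P=cloud(name,d,uv,st);k=(np.hypot(*(P[:,:2]-c).T)<rad)&(P[:,2]>zmin)&(P[:,2]<zmax)
    return P[k],im[uv[k][:,1],uv[k][:,0]].astype(int)
def rect(P):
    r=cv2.minAreaRect((P[:,:2]*1000).astype(np.float32));b=cv2.boxPoints(r)
    e=b[1]-b[0],b[2]-b[1];L=max(e,key=np.linalg.norm)
    return np.round(r[0],1),np.round(r[1],1),round(float(np.degrees(np.arctan2(L[1],L[0]))),1)
E
python3 - <<'E'
from h import *
for c in ['top','scene']:
    f=np.load(c+'.npz');im,d=f['im'],f['d']
    P,_=region(c,im,d,(.44,.036),.08,.015,.07)
    print(c,'jar',len(P),rect(P),'z',np.percentile(P[:,2],[5,50,95,99]).round(4))
    P,C=region(c,im,d,(.63,-.135),.065,.004,.07)
    k=C[:,0]>C[:,2]+20
    P=P[k];print('cradle',len(P),rect(P),np.percentile(P[:,2],[5,50,95,99]).round(4))
    Q=P[P[:,2]>.03];print(' tips',rect(Q))
    P,_=region(c,im,d,(.3,-.3),.05,-.1,.1);print('floor',np.median(P[:,2]) if len(P) else None)
im=np.load('top.npz')['im'];s=np.load('scene.npz')['im']
a=cv2.resize(im[120:300,210:390],(400,400),interpolation=2);b=cv2.resize(s[140:290,190:340],(400,400),interpolation=2)
save('crop',np.hstack([a,b]))
E
```

```text
top jar 1610 (array([440.9,  41.6]), array([114.4,  47. ]), 80.0) z [0.0303 0.0429 0.0473 0.0485]
cradle 1563 (array([ 638.3, -142. ]), array([107.1, 107.7]), -27.7) [0.0058 0.0091 0.0405 0.0437]
 tips (array([ 643.1, -141.2]), array([82.3, 70.2]), 3.0)
floor 0.00023405241613005945
scene jar 920 (array([444. ,  41.1]), array([116.2,  44.5]), 80.8) z [0.0211 0.0429 0.0495 0.0516]
cradle 1219 (array([ 628.7, -132.6]), array([124.3, 117.9]), 11.1) [0.0062 0.0111 0.0421 0.0452]
 tips (array([ 642.3, -141.9]), array([85. , 70.6]), 3.1)
floor 0.0012027404279757459
```

View pics/crop.png

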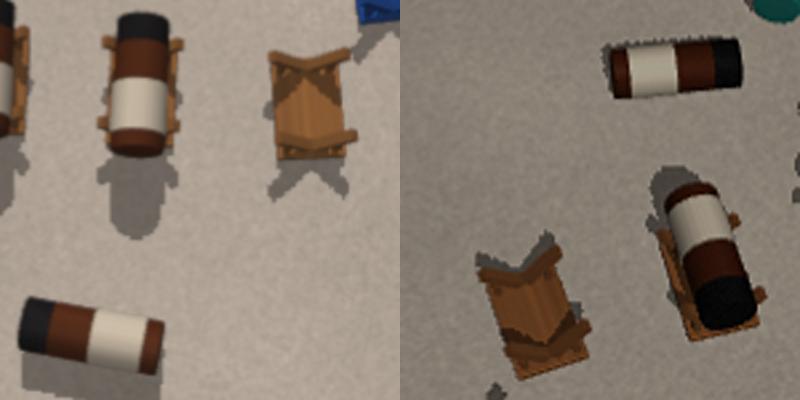

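The crop confirms the brown jar with paper label and black cap, and the wooden cradle standing empty beside a filled one. The two views agree on position: jar at (0.442, 0.041), axis at 80.4°, top about 48 mm up; cradle at (0.643, -0.1415), groove at 3°, tips about 44 mm up. Next I move to hover above the jar.

>>> {"name": "carry_out", "arguments": {
  "deltas": [-0.39,-0.462,0.03,0,0,1.33,-0.39,-0.462,0.03,0,0,1.33,-0.39,-0.462,0.03,0,0,1.33,-0.39,-0.462,0.03,0,0,1.33,-0.39,-0.462,0.03,0,0,1.33],
  "grip": 100
}}

```text
time: 0.92
eef_pos: [0.3578, 0.3194, 0.216]
tcp_rot: [0.625, 0.781, 0.0, 0.0]
contact_force: [1.9, 0.2, 0.2]
opening: 0.998
finger_force: 0.0
```

```bash
cat >> h.py <<'E'
def go(p,yang):
    """delta (tool axes) to TCP p, tool down, tool y at world angle yang (deg, mod 360)"""
    st=ctrl.get_state();A=R.from_quat(st['tcp_rot'])
    y=np.array([np.cos(np.radians(yang)),np.sin(np.radians(yang)),0]);z=np.array([0,0,-1.])
    B=R.from_matrix(np.c_[np.cross(y,z),y,z])
    print('t',round(st['time'],2),'p',st['eef_pos'].round(4),'F',np.round(st['contact_force'],1),'op',round(st['opening'],3),'q',st['qpos'].round(2))
    print('delta',A.inv().apply(np.array(p)-st['eef_pos']).round(4),(A.inv()*B).as_rotvec().round(4))
E
python3 -c "
from h import *
go((.442,.041,.2),-9.6)"
```

```text
t 0.93 p [0.3578 0.3194 0.216 ] F [1.9 0.2 0.2] op 0.998 q [ 0.52 -0.14  2.06 -0.    1.22  0.3 ]
delta [-0.2901  0.0211  0.016 ] [ 1.000e-03 -3.000e-04  3.884e-01]
```

>>> {"name": "carry_out", "arguments": {
  "deltas": [-0.29,0.021,0.016,0,0,0.388,-0.29,0.021,0.016,0,0,0.388,-0.29,0.021,0.016,0,0,0.388,-0.29,0.021,0.016,0,0,0.388,-0.29,0.021,0.016,0,0,0.388]
}}

```text
time: 1.55
eef_pos: [0.4436, 0.0409, 0.2001]
tcp_rot: [0.763, 0.647, 0.0, 0.0]
contact_force: [0.1, 0.5, 1.1]
opening: 1.0
finger_force: 0.0
```

>>> {"name": "carry_out", "arguments": {
  "deltas": [0,0,0,0,0,0,0,0,0,0,0,0]
}}

```text
time: 1.8
eef_pos: [0.443, 0.0437, 0.1998]
tcp_rot: [0.762, 0.648, 0.0, -0.0]
contact_force: [0.1, 0.6, -0.4]
opening: 1.001
finger_force: 0.0
```

```bash
python3 - <<'E'
from h import *
st,im,d=snap('wrist');save('w1',im)
P,C=region('wrist',im,d,(.442,.041),.085,.015,.07,st)
print('jar',len(P),rect(P) if len(P) else '',np.percentile(P[:,2],[5,50,95,99]).round(4))
print(rect(P[P[:,2]>.04]))
go((.442,.041,.003),-9.6)
E
```

```text
jar 6597 (array([442.6,  43.8]), array([116. ,  47.2]), 79.9) [0.0302 0.0422 0.0455 0.0463]
(array([442.7,  43.7]), array([115.8,  32.4]), 79.9)
t 1.85 p [0.4429 0.0441 0.1999] F [-1.1 -0.1 -0.2] op 1.003 q [-0.13 -0.21  2.15  0.    1.2   0.03]
delta [-0.0033 -0.0004  0.1969] [-0.0002 -0.0003  0.0069]
```

View pics/w1.png

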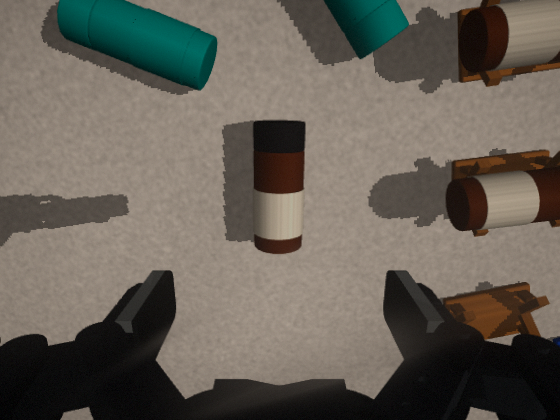

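The wrist view shows the brown jar at (279,187), cap up and centred between the fingers; the turquoise ones are clear. The wrist measurement gives (0.4426, 0.0438) at 79.9°, so I descend and grip.

>>> {"name": "carry_out", "arguments": {
  "deltas": [0,0,0.06,0,0,0.015,0,0,0.115,0,0,0.015,0,0,0.155,0,0,0.015,0,0,0.18,0,0,0.015,0,0,0.196,0,0,0.015]
}}

```text
time: 2.48
eef_pos: [0.4423, 0.0447, 0.0026]
tcp_rot: [0.766, 0.643, -0.001, -0.001]
contact_force: [0.3, 0.1, 0.6]
opening: 0.998
finger_force: 0.0
```

>>> {"name": "carry_out", "arguments": {
  "deltas": [0,0,0,0,0,0,0,0,0,0,0,0]
}}

```text
time: 2.72
eef_pos: [0.4442, 0.0435, 0.005]
tcp_rot: [0.766, 0.642, 0.001, 0.001]
contact_force: [1.3, -0.4, 0.3]
opening: 0.998
finger_force: 0.0
```

>>> {"name": "carry_out", "arguments": {
  "deltas": [0,0,0,0,0,0,0,0,0,0,0,0,0,0,0,0,0,0,0,0,0,0,0,0,0,0,0,0,0,0],
  "grip": 35,
  "grip_force": 40
}}

```text
time: 3.35
eef_pos: [0.4437, 0.0432, 0.0047]
tcp_rot: [0.767, 0.642, 0.0, 0.0]
contact_force: [-1.3, 0.3, 6.1]
opening: 0.527
finger_force: 40.3
```

```bash
python3 -c "
from h import *
go((.4426,.0438,.12),-10.1)"
```

```text
t 3.35 p [0.4437 0.0432 0.0047] F [-1.3  0.3  6.1] op 0.527 q [-0.13  0.12  2.26 -0.    0.77  0.05]
delta [ 0.0004 -0.0011 -0.1153] [ 0.0005 -0.     -0.0003]
```

Gripped at about 45 mm opening with 40 N. Lifting.

>>> {"name": "carry_out", "arguments": {
  "deltas": [0,0,-0.02,0,0,0,0,0,-0.06,0,0,0,0,0,-0.11,0,0,0,0,0,-0.155,0,0,0,0,0,-0.155,0,0,0]
}}

```text
time: 3.98
eef_pos: [0.4459, 0.043, 0.163]
tcp_rot: [0.767, 0.642, 0.003, 0.003]
contact_force: [-0.0, 0.4, -1.9]
opening: 0.523
finger_force: 41.6
```

```bash
python3 - <<'E'
from h import *
st,im,d=snap('wrist');save('w2',im)
go((.643,-.1415,.16),-87)
# jar in tool frame
T=np.eye(4);T[:3,:3]=R.from_quat(st['tcp_rot']).as_matrix();T[:3,3]=st['eef_pos']
P,C=region('wrist',im,d,st['eef_pos'][:2],.09,st['eef_pos'][2]-.01,st['eef_pos'][2]+.06,st)
Q=(P-T[:3,3])@T[:3,:3]
k=(abs(Q[:,1])<.019);Q=Q[k];C=C[k]
print(len(Q),'x',np.percentile(Q[:,0],[0,1,99,100]).round(4),'z',np.percentile(Q[:,2],[1,5,50]).round(4))
for a in np.arange(-.07,.07,.01):
    s=(abs(Q[:,0]-a)<.005)&(abs(Q[:,1])<.006)
    if s.sum()>3: print(round(a,2),np.median(Q[s,2]).round(4),np.median(C[s],0))
E
```

```text
t 4.03 p [0.4441 0.0432 0.1602] F [-0.5  0.3 -2.6] op 0.522 q [-0.13 -0.17  2.19 -0.    1.12  0.05]
delta [-0.1469  0.2283  0.0011] [ 0.0032 -0.0027  1.3419]
26088 x [-0.026  -0.0196  0.0583  0.0585] z [-0.0412 -0.0406 -0.038 ]
-0.02 -0.0406 [123. 113.  98.]
-0.01 -0.0406 [130. 119. 104.]
0.0 -0.0401 [50. 25. 16.]
0.01 -0.0398 [47. 20.  9.]
0.02 -0.0398 [80. 30.  9.]
0.03 -0.0397 [79. 30. 11.]
0.04 -0.0398 [23. 20. 21.]
0.05 -0.0398 [25. 22. 23.]
0.06 -0.0359 [28. 25. 25.]
```

View pics/w2.png

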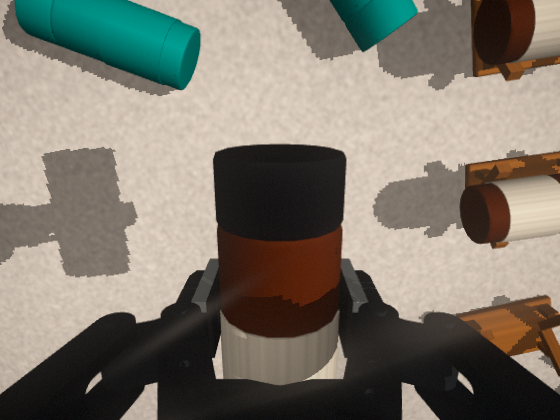

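The jar is held square: the cap end sits at tool x +58 mm, so it is centred, and its axis is about 17–18 mm behind the tip. Moving above the empty cradle.

>>> {"name": "carry_out", "arguments": {
  "deltas": [-0.03,0.046,0,0,0,0.168,-0.06,0.092,0,0,0,0.336,-0.09,0.138,0,0,0,0.504,-0.12,0.184,0,0,0,0.672,-0.147,0.228,0,0,0,0.84]
}}

```text
time: 4.65
eef_pos: [0.6415, -0.1424, 0.1551]
tcp_rot: [0.963, 0.271, -0.002, -0.002]
contact_force: [0.2, -0.7, -1.0]
opening: 0.526
finger_force: 41.5
```

>>> {"name": "carry_out", "arguments": {
  "deltas": [0,0,0,0,0,0.17,0,0,0,0,0,0.34,0,0,0,0,0,0.5,0,0,0,0,0,0.5,0,0,0,0,0,0.5]
}}

```text
time: 5.28
eef_pos: [0.641, -0.1411, 0.157]
tcp_rot: [1.0, 0.028, -0.001, -0.001]
contact_force: [0.2, 0.3, -1.3]
opening: 0.526
finger_force: 41.6
```

```bash
python3 - <<'E'
from h import *
st,im,d=snap('wrist');save('w3',im)
go((.643,-.1415,.16),-87)
P,C=region('wrist',im,d,(.643,-.1415),.1,.004,.05,st)
k=C[:,0]>C[:,2]+20;P=P[k];print(len(P));Q=P[P[:,2]>.03];print(len(Q),rect(Q) if len(Q)>5 else '',np.percentile(P[:,2],[50,99]))
for s in 'top','scene':
    _,im,d=snap(s)
    z=st['eef_pos'][2]
    P,C=region(s,im,d,st['eef_pos'][:2],.08,z-.02,z+.05)
    print(s,len(P))
E
```

```text
t 5.33 p [ 0.6412 -0.1412  0.1576] F [-0.1  0.2 -1.3] op 0.522 q [-0.37  0.31  1.68 -0.    1.15  1.14]
delta [ 0.0017  0.0004 -0.0024] [-0.0008  0.0018  0.0037]
926
142 (array([ 684.1, -138.2]), array([ 2.2, 70.3]), -86.8) [0.00751416 0.04205971]
top 0
scene 1126
```

View pics/w3.png

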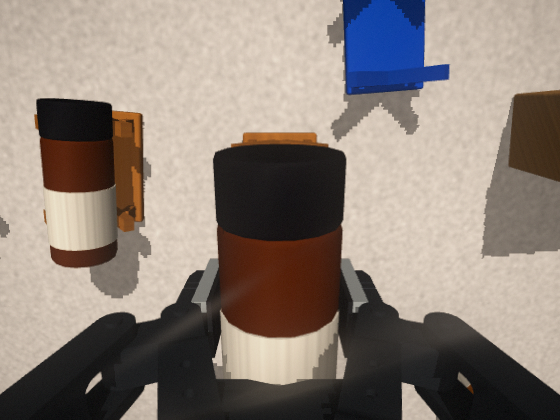

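The wrist view shows the held jar over the cradle's far saddle at (280,140), with the filled neighbour well clear on the left at (77,180). The saddle edge gives a groove angle of about 3.2° and a centre of about (0.643, -0.141). Lowering to about 10 mm above the seat.

>>> {"name": "carry_out", "arguments": {
  "deltas": [0.002,0,0.035,0,0,0.004,0.002,0,0.07,0,0,0.004,0.002,0,0.1,0,0,0.004,0.002,0,0.117,0,0,0.004,0.002,0,0.117,0,0,0.004]
}}

```text
time: 6.05
eef_pos: [0.6429, -0.1409, 0.0404]
tcp_rot: [1.0, 0.025, -0.001, -0.001]
contact_force: [0.7, -0.4, -1.0]
opening: 0.525
finger_force: 41.6
```

>>> {"name": "carry_out", "arguments": {
  "deltas": [0,0,0,0,0,0,0,0,0,0,0,0]
}}

```text
time: 6.3
eef_pos: [0.645, -0.1418, 0.0438]
tcp_rot: [1.0, 0.025, 0.002, 0.001]
contact_force: [-0.4, 0.2, -1.5]
opening: 0.529
finger_force: 41.6
```

```bash
python3 - <<'E'
from h import *
st,im,d=snap('wrist')
go((.643,-.141,.0285),-87)
st,im,d=snap('scene');s=cv2.resize(im[170:310,160:345],(740,560),interpolation=2);save('s4',s)
E
```

```text
t 6.35 p [ 0.6448 -0.1417  0.0435] F [-0.2  0.4 -0.9] op 0.526 q [-0.37  0.46  1.73 -0.    0.96  1.15]
delta [-0.0018 -0.0008  0.015 ] [ 0.0012 -0.0026 -0.0019]
```

View pics/s4.png

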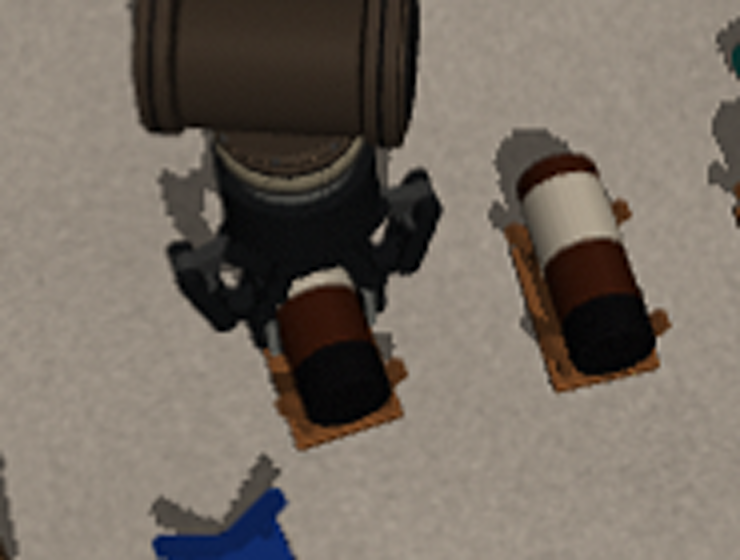

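The scene crop shows the jar over the groove at (335,355), parallel to it. Lowering gently while watching force.

>>> {"name": "carry_out", "arguments": {
  "deltas": [-0.001,-0.001,0.003,0,0,0,-0.001,-0.001,0.006,0,0,0,-0.001,-0.001,0.009,0,0,0,-0.001,-0.001,0.01,0,0,0,-0.001,-0.001,0.01,0,0,0]
}}

```text
time: 7.02
eef_pos: [0.6427, -0.1404, 0.0316]
tcp_rot: [1.0, 0.025, -0.0, -0.0]
contact_force: [0.6, 0.4, -1.6]
opening: 0.525
finger_force: 41.6
```

>>> {"name": "carry_out", "arguments": {
  "deltas": [0,0,0.001,0,0,0,0,0,0.002,0,0,0,0,0,0.002,0,0,0]
}}

```text
time: 7.4
eef_pos: [0.6427, -0.1403, 0.0297]
tcp_rot: [1.0, 0.025, -0.0, -0.0]
contact_force: [-0.2, -0.2, -0.9]
opening: 0.524
finger_force: 41.6
```

>>> {"name": "carry_out", "arguments": {
  "deltas": [0,0,0.001,0,0,0,0,0,0.001,0,0,0,0,0,0.001,0,0,0]
}}

```text
time: 7.78
eef_pos: [0.6429, -0.1405, 0.0289]
tcp_rot: [1.0, 0.025, 0.0, 0.0]
contact_force: [-0.1, -0.7, -0.6]
opening: 0.524
finger_force: 41.6
```

>>> {"name": "carry_out", "arguments": {
  "deltas": [0,0,0.001,0,0,0,0,0,0.001,0,0,0,0,0,0.001,0,0,0]
}}

```text
time: 8.15
eef_pos: [0.643, -0.1407, 0.0284]
tcp_rot: [1.0, 0.025, 0.0, 0.0]
contact_force: [-1.2, -1.0, 2.5]
opening: 0.526
finger_force: 41.9
```

Contact is starting, at +2.5 N against about -1.2 N in free air. I'll press a little further so it seats in both notches.

>>> {"name": "carry_out", "arguments": {
  "deltas": [0,0,0.0005,0,0,0,0,0,0.001,0,0,0,0,0,0.001,0,0,0]
}}

```text
time: 8.52
eef_pos: [0.6431, -0.1408, 0.0283]
tcp_rot: [1.0, 0.025, 0.0, 0.0]
contact_force: [-2.6, -0.4, 7.3]
opening: 0.528
finger_force: 42.4
```

```bash
python3 - <<'E'
from h import *
st,im,d=snap('wrist')
go((.643,-.141,.0285),-87); print(st['wrist_torque'].round(2))
P,C=region('wrist',im,d,(.643,-.141),.09,.04,.09,st)
T=np.eye(4);T[:3,:3]=R.from_quat(st['tcp_rot']).as_matrix()
Q=(P-st['eef_pos'])@T[:3,:3]
for a in np.arange(-.01,.06,.01):
    s=(abs(Q[:,0]-a)<.005)&(abs(Q[:,1])<.004)
    if s.sum()>3: print(round(a,2),np.median(P[s,2]).round(4))
print(np.percentile(Q[abs(Q[:,1])<.015,0],99.5))
E
```

```text
t 8.57 p [ 0.6431 -0.1407  0.0283] F [-3.  -1.1  7.3] op 0.525 q [-0.37  0.47  1.73 -0.    0.93  1.15]
delta [-0.0001  0.0003 -0.0002] [ 0.0007 -0.0003 -0.0017]
[-0.07  0.5   0.1 ]
-0.01 0.0689
0.0 0.0685
0.01 0.0682
0.02 0.0681
0.03 0.0679
0.04 0.068
0.05 0.068
0.057629196528401455
```

>>> {"name": "carry_out", "arguments": {
  "deltas": [0,0,0.0005,0,0,0,0,0,0.001,0,0,0,0,0,0.001,0,0,0]
}}

```text
time: 8.95
eef_pos: [0.6431, -0.1408, 0.0282]
tcp_rot: [1.0, 0.025, -0.0, 0.0]
contact_force: [-5.7, -0.1, 11.3]
opening: 0.525
finger_force: 42.8
```

Stiff contact at about 12 N, so it is seated. I'll relax the grip first, ease off, then open.

>>> {"name": "carry_out", "arguments": {
  "deltas": [0,0,0,0,0,0,0,0,-0.001,0,0,0,0,0,-0.0015,0,0,0],
  "grip_force": 20
}}

```text
time: 9.32
eef_pos: [0.6431, -0.1408, 0.0283]
tcp_rot: [1.0, 0.025, 0.0, 0.0]
contact_force: [-0.8, -1.6, 4.9]
opening: 0.523
finger_force: 42.3
```

>>> {"name": "carry_out", "arguments": {
  "deltas": [0,0,0,0,0,0,0,0,0,0,0,0],
  "grip": 58
}}

```text
time: 9.57
eef_pos: [0.6423, -0.1398, 0.0263]
tcp_rot: [1.0, 0.025, -0.0, -0.0]
contact_force: [-0.7, 0.2, 0.2]
opening: 0.578
finger_force: 0.0
```

>>> {"name": "carry_out", "arguments": {
  "deltas": [0,0,0,0,0,0,0,0,0,0,0,0,0,0,0,0,0,0,0,0,0,0,0,0],
  "grip": 100
}}

```text
time: 10.07
eef_pos: [0.6428, -0.1404, 0.0273]
tcp_rot: [1.0, 0.025, 0.0, -0.0]
contact_force: [-0.4, -0.6, 0.6]
opening: 1.001
finger_force: 0.0
```

```bash
python3 - <<'E'
from h import *
st,im,d=snap('wrist')
go((.643,-.141,.2),-87)
P,C=region('wrist',im,d,(.643,-.141),.09,.04,.09,st)
T=np.eye(4);T[:3,:3]=R.from_quat(st['tcp_rot']).as_matrix()
Q=(P-st['eef_pos'])@T[:3,:3]
for a in (0,.02,.04,.05):
    s=(abs(Q[:,0]-a)<.005)&(abs(Q[:,1])<.004); print(a,np.median(P[s,2]).round(4))
print(np.percentile(Q[abs(Q[:,1])<.015,0],99.5))
E
```

```text
t 10.12 p [ 0.6428 -0.1404  0.0274] F [ 0.1 -0.2 -0. ] op 0.999 q [-0.37  0.47  1.73  0.    0.93  1.15]
delta [ 0.0002  0.0006 -0.1726] [ 0.     -0.0001 -0.0021]
0 0.0684
0.02 0.0681
0.04 0.068
0.05 0.0681
0.05796482600653145
```

Released, and the jar did not move. Retreating straight up, then back out of the top camera's view.

>>> {"name": "carry_out", "arguments": {
  "deltas": [0,0,-0.02,0,0,0,0,0,-0.06,0,0,0,0,0,-0.11,0,0,0,0,0,-0.16,0,0,0,0,0,-0.18,0,0,0]
}}

```text
time: 10.75
eef_pos: [0.6447, -0.141, 0.2135]
tcp_rot: [1.0, 0.025, 0.004, 0.002]
contact_force: [-0.2, 0.1, 0.3]
opening: 0.999
finger_force: 0.0
```

>>> {"name": "carry_out", "arguments": {
  "deltas": [-0.05,0.05,0,0,0,0,-0.08,0.1,0,0,0,0,-0.1,0.15,0,0,0,0,-0.1,0.2,0,0,0,0,-0.1,0.2,0,0,0,0]
}}

```text
time: 11.38
eef_pos: [0.5517, -0.3482, 0.2065]
tcp_rot: [1.0, 0.023, -0.0, -0.0]
contact_force: [0.5, 0.5, 0.8]
opening: 1.003
finger_force: 0.0
```

```bash
python3 - <<'E'
from h import *
ims=[]
for c in ['top','scene']:
    st,im,d=snap(c)
    P,C=region(c,im,d,(.643,-.141),.08,.05,.09)
    print(c,len(P),rect(P) if len(P)>5 else '',np.percentile(P[:,2],[50,95,99]).round(4))
    for n,p in(('b',(.645,.008)),('c',(.66,.128))):
        P,C=region(c,im,d,p,.08,.055,.09);print(n,rect(P),np.percentile(P[:,2],95).round(4))
    ims.append(im)
go((.5,-.3,.2),-87)
save('f',np.hstack([cv2.resize(ims[0][90:270,180:400],(400,327)),cv2.resize(ims[1][140:320,180:400],(400,327))]))
E
```

```text
top 1518 (array([ 641.2, -141.9]), array([115.7,  47. ]), 2.5) [0.0663 0.0708 0.0724]
b (array([647.9,   4.4]), array([ 44.4, 115.2]), -2.4) 0.0709
c (array([663.5, 134.5]), array([115.7,  44.8]), 0.6) 0.0707
scene 1115 (array([ 641.9, -142.1]), array([119.9,  46.4]), 3.4) [0.0672 0.0727 0.074 ]
b (array([649.1,   3.8]), array([ 44.9, 116.9]), -2.5) 0.0727
c (array([665.6, 134.2]), array([ 46.8, 117.8]), -0.7) 0.0729
t 11.47 p [ 0.5524 -0.3449  0.2064] F [-0.5  1.2 -0.3] op 1.001 q [-0.71  0.26  1.66  0.    1.23  0.81]
delta [-0.0501 -0.0474  0.0065] [-0.0019  0.0012 -0.0031]
```

View pics/f.png

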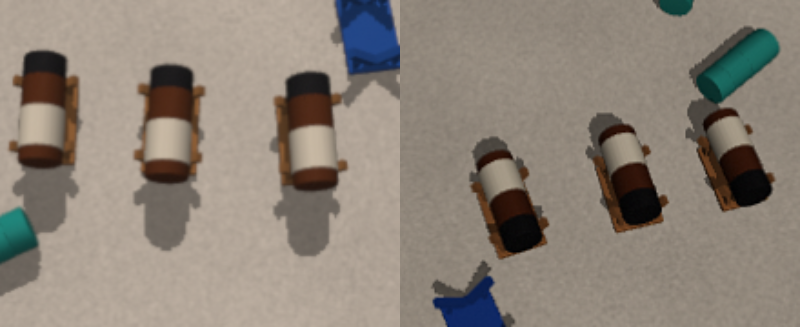

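The final view shows the jar in the third cradle at (312,130), level and centred like its neighbours, with the same top height. It is within about 1.5 mm of the measured cradle centre, and the other two jars are where they were.

```bash
python3 -c "
from plant import ctrl
print(ctrl.sign_off())"
```

```text
the job is handed in; nothing more can be done
None
```

The loose jar now lies in the empty wooden cradle, about 1.5 mm off centre. I let go only once contact force showed it seated, left the other two jars alone, and handed the job in at about 11.5 s of the 38 s limit.

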